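Stock the office snack-tin dispenser and serve the first tin

ROBOT

A 6-joint arm with a two-finger parallel gripper is mounted at the origin on the work surface. World frame = base frame: x ahead of the robot, y to its left, z up, the work surface at z = 0. Lengths are in mm, angles in rad, forces in N, time in s.
With the tool pointing down it reaches from about 300 to 875 mm from the base axis. Payload 6.4 kg.
Tool frame: the origin (TCP) lies midway between the tips of the shut fingers; the grasp point (between the pads) lies 19 mm behind it (arm.grip_depth is the distance from the TCP to the grasp point, in mm); z points along the fingers, y is the line along which they close (so a half turn about z gives the same grasp; the last joint's range is limited). The gripper opens to 88 mm and grips with 3 to 60 N. Pads are 18 mm wide; open, the fingers measure 123 mm over their backs; the gripper's body (75 mm by 187 mm) begins 45 mm behind the grasp point.
Start: joints at [1.046, 0.181, 1.607, -0, 1.354, -0.206], TCP at [180.209, 546.046, 238.714] pointing down, gripper open.
Joint ranges: [-2.99, 2.99], [-0.89, 2.07], [0.3, 2.58], [-1.14, 4.28], [0, 2.63], [-3.12, 3.12]. Speed limits (rad/s): [2.57, 2.57, 3.01, 3.14, 3.14, 3.14].

INTERFACE

Orientations are given as a rotation vector (axis times angle).
In Python, from workcell import arm gives the robot as it stands. The module is installed in compiled form; this text tells all that it offers.
- The arm moves only by the tool move_arm, never from a script. Its argument "plan" is text: rows parted by semicolons, each of 5 numbers parted by spaces: the shift along the tool's x, y, z in mm, then the turn about the tool's z in degrees, then the opening, from 0 (shut) to 1 (fully open). A call has 1 to 20 rows; each row shifts and turns the commanded pose from where the row before left it, along the tool's axes as they then stand; what a row does not reach is not made up. A row lasts 1/12 s, in which the tool goes at most 41.7 mm and 7.16 degrees, less where a joint would pass 70% of its speed; a pose out of reach is approached as far as the arm can. A call is refused whole if a number of a shift passes 41.7 or a number of a turn 7.16, either way. A call with a gripper value outside its range is refused whole. The fingers move at their own pace and stop on an object; the grip force is fixed at half the most. Time passes only in rows, so rows that do not move let the fingers close. It gives the time, the measured TCP pose, the force, the opening and the grip force at its end, in the units of the state.
- arm.get_obs(): the state, without advancing time (a new reading comes with each control period).
- arm.grab_frame(name): name is "side" or "top" or "wrist"; returns a dict with "img" (420x560x3 uint8, red, green, blue), "fovy" (degrees; the focal length in pixels is half the picture's height over the tangent of half this angle, whatever the lens; pixels are square), "cx", "cy" (the principal point, pixels), "rvec" (rotation vector, rad) and "tvec" (3), from world to camera coordinates, as OpenCV has them; the wrist camera has in their place "T_tool_cam" (4x4, takes a point from camera to tool coordinates, whose origin is the TCP and whose axes are the flange's). Camera axes: x right, y down, z forward; pixel columns grow to the right and rows downward; lengths in mm; the calibration is good to about 2 mm. A picture is of the moment at which its call begins: read the wrist's pose just before it. There is no depth.
- arm.hand_in(): hands the job in; it is judged then, once.
The state is a dict: "time": time; "qpos": joint angles; "joint_vel": joint speeds; "effort": joint torques, N m; "ee_pos": TCP position; "tool_rot": TCP orientation; "force": force on the tool from outside, world axes, zero at the start; "ft_torque": the same for the moment, N m; "finger_gap": finger opening in mm; "finger_force": force on a finger pad.
Only numpy, scipy, OpenCV 4.12 (cv2) and the standard library are available. Lean on these libraries where they do the work, as an engineer would, in place of code of your own. Each camera call takes 0.05 s, during which the arm holds its last target. There are 200 camera calls.

TASK

Stock the tin dispenser for the office: plug the loose handle fully home in the dispenser's slide and draw the slide right back, then load every tin on the desk into the top of the shaft, lying flat and right way up, one by one so that they come out in this order: the square tin first, then the deep round tins, then the shallow round ones. Then push the slide fully in to deliver the square tin onto the shelf, draw the slide right back again, and put the square tin in the white bowl; leave the handle plugged in, the bowl upright, and the mug and the sugar jar where they stand.

Things in the scene. Friction and masses are not known exactly. Their poses are not given: they have to be found in the camera images.
- dispenser: Tin dispenser, fixed on the desk. Grey base plate 90 mm (x) by 400 mm (y, from -150 to +250), 12 mm thick, carrying an upright aluminium shaft, a slide on the +y side and an open delivery shelf on the -y side. Origin: underside of the base on the shaft's vertical axis; z up. Tins in the shaft rest on the base plate, z = 12 mm
- shaft_mouth (a point): Centre of the shaft's open top, 175 mm above the desk; axes as the dispenser's. Square bore 68 x 68 mm, walls 4 mm; lead-in lips on the +y and -y walls flare out up to 185 mm. The +x and -x sides have a full-height open slot 42 mm wide, so fingers closing along x can reach in. Foot of the -y wall: opening 40 mm high
- delivery (a point): Point on the delivery shelf's surface (12 mm above the desk), 90 mm to -y of the shaft axis, about where the delivered tin's centre comes to lie; no side rims, 8 mm rim at the -y end; axes as the dispenser's
- slide (a joint): Travel of the slide, m: 0 = drawn right back (to the dispenser's +y, away from the shaft), 0.105 = fully pushed in (to -y). Friction about 3 N; stays where left. Its blade (44 mm wide, 10 mm high) runs along the shaft's floor, clear of the bore at 0; it starts part-way in, blocking the floor. Moved by the handle in its socket
- socket (a point): Centre of the mouth of the rectangular socket in the slide's grey block (60 x 70 mm), which moves with the slide; 53.5 mm above the desk, 205 mm to +y of the shaft axis when the slide is at 0. Hole 31 mm (x) by 43 mm (y), 31 mm deep, chamfered; axes as the dispenser's
- handle_c (a point): Centre of the loose plug-in handle, standing upright on its tang, 70 mm high in all (foot 35 mm below). Steel tang 28 (x) by 40 (y) by 28 mm high, black head 40 (x) by 52 (y) by 42 mm on top. Fits the socket with its x along the socket's x, either way round; fully home the head sits on the slide's block, this point 7 mm above the socket's mouth. 160 g
- square_c (a point): Centre of the square aluminium tin, 56 x 56 mm, 30 mm high, sides along x and y. About 120 g
- deep1_c (a point): Centre of a deep round aluminium tin, diameter 60 mm, 36 mm high, z up. About 130 g. May be absent
- deep2_c (a point): The other deep round tin, same as the first. May be absent
- shallow1_c (a point): Centre of a shallow round aluminium tin, diameter 60 mm, 22 mm high, z up. About 90 g. May be absent
- shallow2_c (a point): The other shallow round tin, same as the first. May be absent
- bowl: White ceramic bowl, rim diameter 150 mm, 65 mm high, loose on the desk; the square tin lies flat in it with its centre about 27 mm above the underside. Origin: centre of its underside, z up
- mug: White mug, 80 mm across, 90 mm high; not to be disturbed. Origin: centre of its underside
- sugar: Glass sugar jar, 72 mm across, 90 mm high; not to be disturbed. Origin: centre of its underside
There are look-alikes about, which are no part of the job. What is shaped like the part that bears shallow2_c but yellow is not meant.

How it is judged:
By the outcome, as a careful person would: the job done as asked, in the order asked, and still so for the second after the job is handed in, with the robot touching nothing.
Of deep1, deep2, shallow1, shallow2 only 2 to 4 are there at a start; the rules pass over those that are not, and their reading is None.
At some moment in a run one of square, deep1, deep2, shallow1, shallow2, bowl may be knocked a few centimetres aside while the robot is not near it.
It also fails if it takes over 210 s, if anything falls off the work surface, if the arm or the gripper's body presses on something with over 40 N, if the wrist force passes 120 N, or if a joint passes its speed limit or range.

## Working session

There is one attempt and no reset: what is moved stays moved. The work goes in short steps, Python scripts to look and compute and a tool call to move; the robot and the scene stay as the last step left them, time stands still between calls to the robot, and variables do not carry over. Pictures are saved under pics/ and viewed, at most 14 in all, crops included, and the job is handed in when it is done.

Besides the shell and the picture viewer there is one more tool, called after "Emit:" as name(argument=value, ...) on one line, values as JSON. move_arm: Moves the arm, as the interface text tells. Its arguments: {"type":"object","properties":{"plan":{"type":"string"}},"required":["plan"]}

```bash
mkdir -p pics
cat > h.py <<'E'
import numpy as np, cv2
from workcell import arm
def grab(n):
    o=arm.get_obs(); f=arm.grab_frame(n); f=dict(f)
    f['o']=o; return f
def save(f,name,crop=None,s=1):
    im=f['img'][:,:,::-1]
    if crop: x0,y0,x1,y1=crop; im=im[y0:y1,x0:x1]
    if s!=1: im=cv2.resize(im,None,fx=s,fy=s,interpolation=cv2.INTER_CUBIC)
    cv2.imwrite('pics/'+name+'.png',im)
def cam(f):
    F=210/np.tan(np.radians(f['fovy'])/2)
    if 'rvec' in f:
        R=cv2.Rodrigues(np.array(f['rvec'],float))[0]; t=np.array(f['tvec'],float).ravel()
        return F,R,t
    T=np.array(f['T_tool_cam']); Rt=cv2.Rodrigues(np.array(f['o']['tool_rot'],float))[0]
    Rwc=Rt@T[:3,:3]; c=Rt@T[:3,3]+np.array(f['o']['ee_pos'])
    return F,Rwc.T,-Rwc.T@c
def px2w(f,u,v,z):
    F,R,t=cam(f); d=R.T@np.array([(u-f['cx'])/F,(v-f['cy'])/F,1]); c=-R.T@t
    return c+d*(z-c[2])/d[2]
def w2px(f,p):
    F,R,t=cam(f); q=R@np.array(p,float)+t
    return np.array([f['cx']+F*q[0]/q[2],f['cy']+F*q[1]/q[2]])
E
python3 - <<'E'
from h import *
import pickle
for n in ['top','side','wrist']:
    f=grab(n); save(f,n+'0'); pickle.dump(f,open(n+'0.pkl','wb'))
    F,R,t=cam(f); print(n,F,f['cx'],f['cy'],(-R.T@t).round(),R.round(2).tolist())
o=f['o'];print(o['ee_pos'],o['tool_rot'],cv2.Rodrigues(np.array(o['tool_rot'],float))[0].round(3).tolist(),o['time'],f.get('T_tool_cam'))
E
```

```text
top 515.4510200936118 272.2845667574306 221.25058655245886 [ 218.  -13. 1392.] [[-0.0, -1.0, -0.02], [-0.98, 0.0, -0.19], [0.19, 0.02, -0.98]]
side 517.4730314491073 284.22951366014416 210.0595572725421 [ -68. -782. 1106.] [[0.84, -0.54, 0.02], [-0.37, -0.61, -0.7], [0.39, 0.58, -0.71]]
wrist 299.6955038299631 279.41384042853036 213.84884258722622 [101. 571. 384.] [[0.31, 0.95, -0.0], [0.9, -0.3, 0.31], [0.3, -0.1, -0.95]]
[179.95948724 545.64229893 237.93923132] [-4.98484291e-01 -3.10125621e+00  2.18944416e-03] [[-0.95, 0.313, -0.001], [0.313, 0.95, -0.001], [0.0, -0.001, -1.0]] 0.1 [[ 5.07304120e-04 -9.49949470e-01 -3.12403180e-01  8.29581018e+01]
 [ 9.99999749e-01  6.36200309e-04 -3.10669543e-04 -5.86188199e-01]
 [ 4.93871367e-04 -3.12402944e-01  9.49949555e-01 -1.46148543e+02]
 [ 0.00000000e+00  0.00000000e+00  0.00000000e+00  1.00000000e+00]]
```

View pics/top0.png

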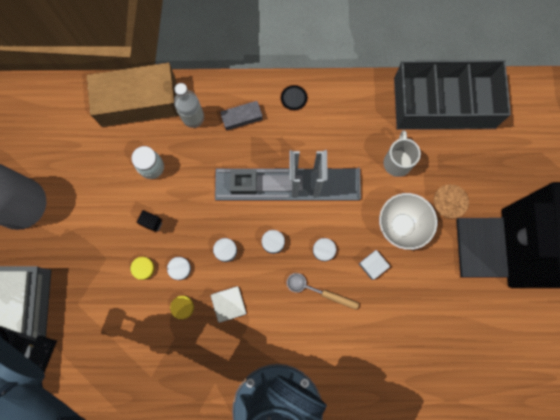

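View pics/side0.png

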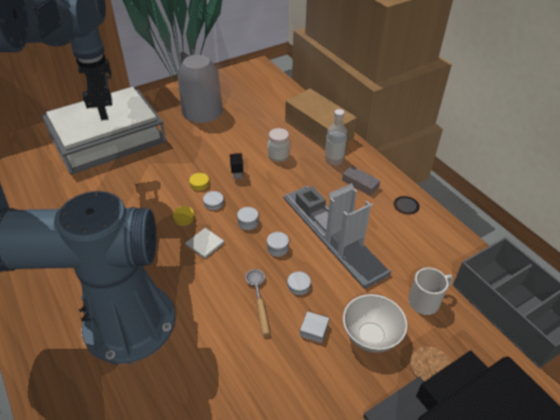

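The top picture shows the dispenser with its shaft at about (307,170) and its slide block at (241,181). The four round tins are at (179,268), (225,250), (273,241) and (324,249), with yellow look-alikes at (142,268) and (181,307). The square tin is at (375,264), while the flat white square at (228,304) looks like a note pad. The handle is at (149,221), the bowl at (408,221), the mug at (403,156) and the sugar jar at (147,160). I'll enlarge to tell deep from shallow and to get pixel positions.

Run:
```python
from h import *
import pickle
f=pickle.load(open('top0.pkl','rb')); a=f['img'][140:320,125:445,::-1]
g=pickle.load(open('side0.pkl','rb')); b=g['img'][150:350,170:410,::-1]
cv2.imwrite('pics/c1.png',cv2.resize(a,None,fx=2.5,fy=2.5,interpolation=cv2.INTER_CUBIC))
cv2.imwrite('pics/c2.png',cv2.resize(b,None,fx=3,fy=3,interpolation=cv2.INTER_CUBIC))
```

```text
(no output)
```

View pics/c1.png

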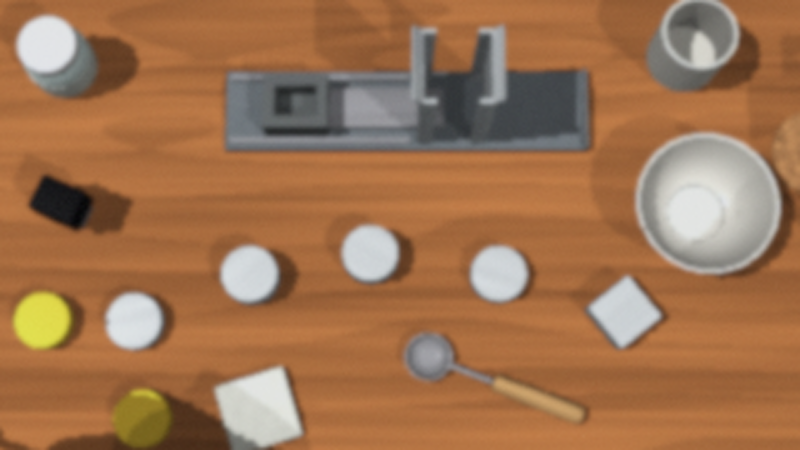

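View pics/c2.png

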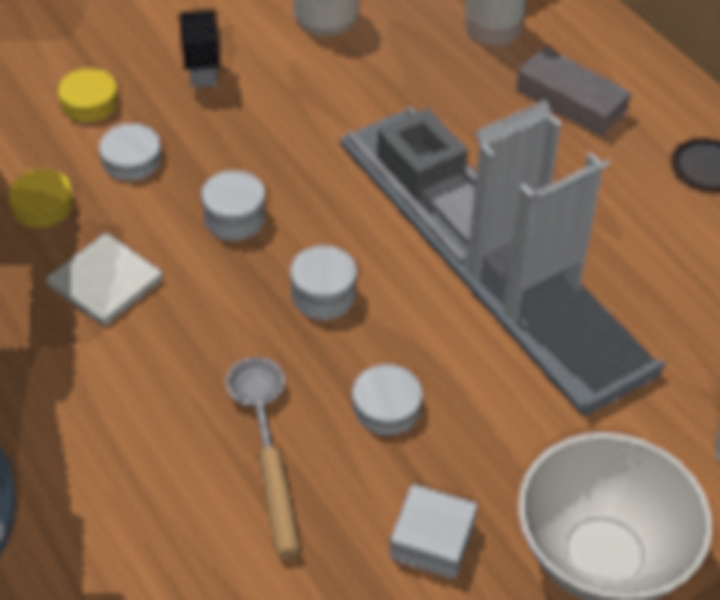

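Crops: in the side view the deep tins are at crop (233,205) and (324,282), and the shallow ones at (130,152) and (387,398), because those show thinner walls. The yellow ones aren't meant. The handle is at top crop (60,202) and the square tin at (626,312), turned about 45°. Next I compute positions.

Run:
```python
from h import *
import pickle
f=pickle.load(open('top0.pkl','rb'))
def P(n,u,v,z): print(n,px2w(f,125+u/2.5,140+v/2.5,z).round(1)[:2])
P('deepA',250,274,36);P('deepB',371,253,36);P('shalA',134,321,22);P('shalB',499,273,22)
for c in [(628,276),(664,314),(625,348),(588,311)]: P('sq',*c,30)
for c in [(45,176),(92,200),(78,228),(31,202)]: P('handle',*c,70)
for c in [(227,72),(588,70),(589,150),(226,150)]: P('base',*c,12)
for c in [(264,74),(327,74),(327,130),(264,130),(298,99)]: P('block',*c,53.5)
for c in [(435,102),(480,102),(423,28),(497,28)]: P('shaft',*c,180)
P('bowlrim',709,203,65);P('mugrim',700,36,90);P('sugar',47,45,90);P('spoon',430,357,10);P('spoonend',585,415,10)
```

```text
deepA [411.3 137.5]
deepB [433.4   8.7]
shalA [363.  262.3]
shalB [ 413.4 -128.1]
sq [ 408.6 -264.2]
sq [ 368.1 -300.4]
sq [ 332.4 -258. ]
sq [ 371.5 -220.5]
handle [511.5 352.3]
handle [485.4 301.4]
handle [455.6 314.9]
handle [483.6 365.8]
base [642.4 169.8]
base [ 642.1 -232.4]
base [ 550.7 -230.4]
base [552.8 169. ]
block [627.1 124.1]
block [626.7  55.8]
block [564.2  55.5]
block [564.6 123.1]
block [598.9  87. ]
shaft [559. -56.]
shaft [558.8 -99.8]
shaft [634.6 -45.1]
shaft [ 634.1 -117.8]
bowlrim [ 480.4 -345.1]
mugrim [ 654.7 -338.8]
sugar [649.4 351.5]
spoon [324.9 -53.7]
spoonend [ 263.6 -216.7]
```

Emit:
move_arm(plan="-25.4 -7.6 2 0 1;-25.4 -7.6 2 0 1;-25.4 -7.6 2 0 1;-25.4 -7.6 2 0 1;-25.4 -7.6 2 0 1;-25.4 -7.6 2 0 1;-25.4 -7.6 3 0 1;-25.4 -7.6 3 0 1;-25.4 -7.6 3 0 1;-25.4 -7.6 3 0 1;-25.4 -7.6 3 0 1;-25.4 -7.6 3 0 1;-25.4 -7.6 3 0 1;-25.4 -7.6 3 0 1;0 0 0 7 1;0 0 0 7 1;0 0 0 7 1;0 0 0 7 1;0 0 0 7 1;0 0 0 7 1")

```text
time: 1.82
ee_pos: [484.4, 333.4, 202.3]
tool_rot: [-1.585, -2.712, 0.001]
force: [0.5, 0.3, -0.5]
finger_gap: 88.0
finger_force: 0.0
```

Emit:
move_arm(plan="0 0 0 7 1;0 0 0 7 1;0 0 0 7 1;0 0 0 7 1;0 0 0 7 1;0 0 0 7 1;0 0 0 7 1;0 0 0 7 1;0 0 0 0 1")

```text
time: 2.57
ee_pos: [484.3, 333.5, 202.3]
tool_rot: [-2.672, -1.653, 0.001]
force: [0.2, -0.2, 0.7]
finger_gap: 88.4
finger_force: 0.0
```

```bash
cat >> h.py <<'E'
def pose(o=None):
    o=o or arm.get_obs(); R=cv2.Rodrigues(np.array(o['tool_rot'],float))[0]
    return np.array(o['ee_pos']),R,np.degrees(np.arctan2(R[1,1],R[0,1]))
def go(p,yaw=None):
    """shift in tool axes (now) to reach p; turn about tool z to bring tool y to yaw"""
    e,R,y=pose(); s=R.T@(np.array(p,float)-e)
    print('at',e.round(1),'yaw',round(y,1),'shift',s.round(1),'turn',None if yaw is None else round((y-yaw+180)%360-180,1))
E
python3 - <<'E'
from h import *
import pickle
f=grab('wrist'); save(f,'w1'); pickle.dump(f,open('w1.pkl','wb')); go((484,333,200),-27); o=f['o'];print(o['time'],o['qpos'].round(2) if hasattr(o['qpos'],'round') else o['qpos'],o['force'])
E
```

```text
at [484.4 333.4 202.4] yaw -26.1 shift [-0.6 -0.1  2.4] turn 0.9
2.5667 [0.4  0.24 1.61 0.   1.29 0.86] [ 0.20482251 -0.24715682  0.68656247]
```

View pics/w1.png

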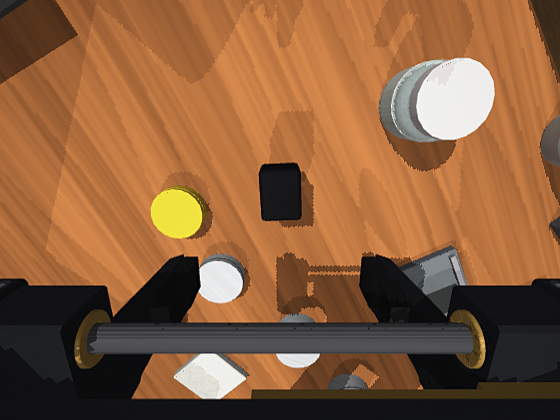

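The wrist picture shows the black handle at (280,193), squared up with the fingers at this yaw.

Run:
```python
from h import *
import pickle
f=pickle.load(open('w1.pkl','rb'))
im=f['img'][130:250,230:340]; m=(im.max(2)<45).astype(np.uint8)
n,l,s,c=cv2.connectedComponentsWithStats(m); i=1+np.argmax(s[1:,4]); print(s[i],c[i]+[230,130])
im2=cv2.resize(im[:,:,::-1],None,fx=6,fy=6,interpolation=cv2.INTER_CUBIC); im2=np.clip(im2.astype(float)*3,0,255).astype(np.uint8); cv2.imwrite('pics/w1c.png',cv2.resize(im2,(550,600)))
```

```text
[  29   33   43   58 2265] [280.09801325 191.52273731]
```

View pics/w1c.png

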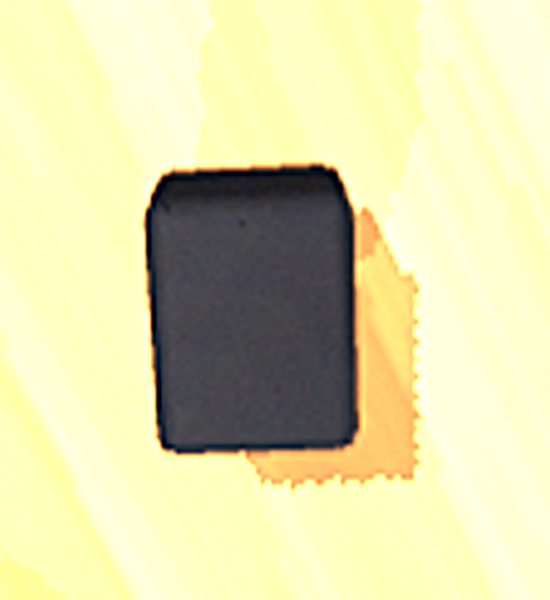

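The crop shows the head's top face with corners at crop (152,205), (350,200), (357,448) and (160,450), turned by about 2° at most.

Run:
```python
from h import *
import pickle
f=pickle.load(open('w1.pkl','rb'))
c=[px2w(f,230+u/5,130+v/5,70)[:2] for u,v in [(152,205),(350,200),(357,448),(160,450)]]
print(np.round(c,1).tolist(),np.mean(c,0)); 
for a,b in [(0,1),(3,2),(3,0),(2,1)]:
    d=np.subtract(c[b],c[a]);print(np.hypot(*d).round(1),np.degrees(np.arctan2(d[1],d[0])).round(1))
m=np.mean(c,0);go((m[0],m[1],33))
```

```text
[[480.8, 369.7], [514.3, 354.0], [494.6, 309.1], [459.7, 326.0]] [487.37580967 339.71161956]
37.0 -25.0
38.8 -25.9
48.5 64.2
49.1 66.3
at [484.4 333.4 202.4] yaw -26.1 shift [  7.   -0.  169.4] turn None
```

Emit:
move_arm(plan="2 0 24 -0.6 1;2 0 24 0 1;2 0 24 0 1;1 0 24 0 1;0 0 24 0 1;0 0 24 0 1;0 0 15 0 1;0 0 10 0 1;0 0 0 0 1;0 0 0 0 0;0 0 0 0 0;0 0 0 0 0;0 0 0 0 0;0 0 0 0 0;0 0 0 0 0;0 0 0 0 0")

```text
time: 3.95
ee_pos: [487.7, 339.9, 34.1]
tool_rot: [2.659, 1.673, 0.001]
force: [-0.3, -0.0, -0.4]
finger_gap: 44.0
finger_force: 0.0
```

Emit:
move_arm(plan="0 0 0 0 0;0 0 0 0 0;0 0 0 0 0;0 0 0 0 0;0 0 -15 0 0;0 0 -25 0 0;0 0 -25 0 0;0 0 -25 0 0;0 0 -25 0 0;0 0 0 0 0")

```text
time: 4.78
ee_pos: [490.3, 341.2, 153.9]
tool_rot: [2.658, 1.672, 0.013]
force: [1.5, 0.5, -0.6]
finger_gap: 39.9
finger_force: 29.9
```

Run:
```python
from h import *
go((597,87,149),0);print(arm.get_obs()['finger_gap'])
```

```text
at [490.3 341.2 153.9] yaw -25.7 shift [-183.   206.2    4.8] turn -25.7
39.85913028752139
```

Emit:
move_arm(plan="-15 14 0 0 0;-15 14 0 0 0;-15 14 0 0 0;-15 14 0 0 0;-15 14 0 0 0;-15 14 0 0 0;-15 14 0 0 0;-15 14 0 0 0;-15 14 0 0 0;-15 14 0 0 0;-15 14 0 0 0;-15 14 0 0 0;-15 14 0 0 0;-15 10 0 0 0;-11 9 0 0 0;0 0 0 -6.5 0;0 0 0 -6.5 0;0 0 0 -6.5 0;0 0 0 -6.2 0;0 0 0 0 0")

```text
time: 6.45
ee_pos: [572.4, 53.7, 147.4]
tool_rot: [-2.216, -2.225, 0.002]
force: [-0.1, 0.8, -1.8]
finger_gap: 39.6
finger_force: 29.9
```

Run:
```python
from h import *
import pickle
f=grab('wrist'); save(f,'w2',s=1.4); pickle.dump(f,open('w2.pkl','wb')); go((597,87,149),0)
t=grab('top'); pickle.dump(t,open('t2.pkl','wb'))
```

```text
at [572.5  53.7 147.6] yaw -0.1 shift [33.4 24.5 -1.4] turn -0.1
```

View pics/w2.png

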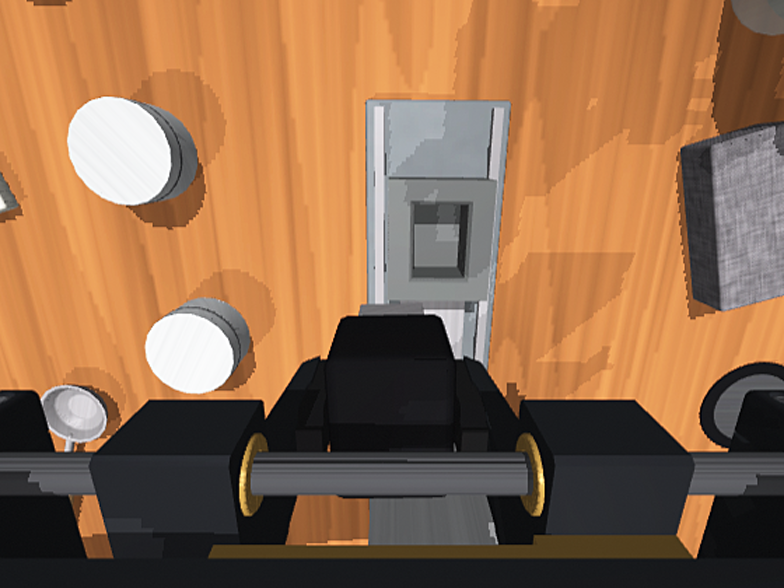

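Wrist picture (1.4×): the socket rim corners are about (411,203), (473,203), (468,281), (409,281). The tang's lower edge shows at v≈304, u 361–425, and the head's top front edge at v≈362.

Run:
```python
from h import *
import pickle
f=pickle.load(open('w2.pkl','rb'))
def P(n,u,v,z): print(n,px2w(f,u/1.4,v/1.4,z).round(1)[:2])
for c in [(411,203),(473,203),(468,281),(409,281)]: P('hole',*c,53.5)
for c in [(387,179),(497,180),(488,300),(386,299)]: P('block',*c,53.5)
for c in [(367,101),(510,101),(487,360),(372,300)]: P('base',*c,12)
for c in [(361,304),(425,304)]: P('tang',*c,113.5)
for c in [(343,317),(442,317)]: P('headbot',*c,141.5)
for c in [(329,362),(455,360)]: P('headtop',*c,183.5)
```

```text
hole [581.2 112.7]
hole [616.  112.9]
hole [616.   67.6]
hole [580.9  67.4]
block [567.8 125.6]
block [628.4 125.4]
block [628.8  55.8]
block [567.3  56.1]
base [555.1 169.9]
base [642.5 170.3]
base [641.7  -4.7]
base [556.9  41.7]
tang [556.7  73.3]
tang [585.7  73.4]
headbot [551.7  77.5]
headbot [590.   77.7]
headtop [552.3  79.3]
headtop [588.9  80.1]
```

Emit:
move_arm(plan="9.3 6.8 0 0 0;9.3 6.8 0 0 0;9.3 6.8 0 0 0;9.3 6.9 0 0 0;0 0 20 0 0;0 0 20 0 0;0 0 14 0 0;0 0 0 0 0;0 0 4 0 0;0 0 4 0 0;0 0 4 0 0;0 0 4 0 0;0 0 0 0 0")

```text
time: 7.63
ee_pos: [603.1, 91.2, 84.9]
tool_rot: [2.217, 2.22, 0.006]
force: [-11.8, -0.4, 28.8]
finger_gap: 40.0
finger_force: 30.0
```

Emit:
move_arm(plan="0 0 -8 0 0;0 0 -8 0 0;0 0 0 0 0;0 0 0 0 0")

```text
time: 7.97
ee_pos: [601.0, 90.8, 95.5]
tool_rot: [2.22, 2.221, 0.002]
force: [0.5, 0.1, -1.9]
finger_gap: 39.5
finger_force: 30.0
```

Run:
```python
from h import *
import pickle
f=grab('wrist'); save(f,'w3',crop=(180,120,420,300),s=3.3); pickle.dump(f,open('w3.pkl','wb')); go((600,91,60),0)
print(f['o']['force'],f['o']['tool_rot'],pose()[1].round(4).tolist())
```

```text
at [600.4  90.8  94.7] yaw 0.0 shift [ 0.2 -0.4 34.7] turn 0.0
[ 0.45810703  0.0754278  -1.92113471] [2.22000236e+00 2.22096330e+00 1.91171882e-03] [[-0.0005, 1.0, 0.0003], [1.0, 0.0005, -0.0], [-0.0, 0.0003, -1.0]]
```

View pics/w3.png

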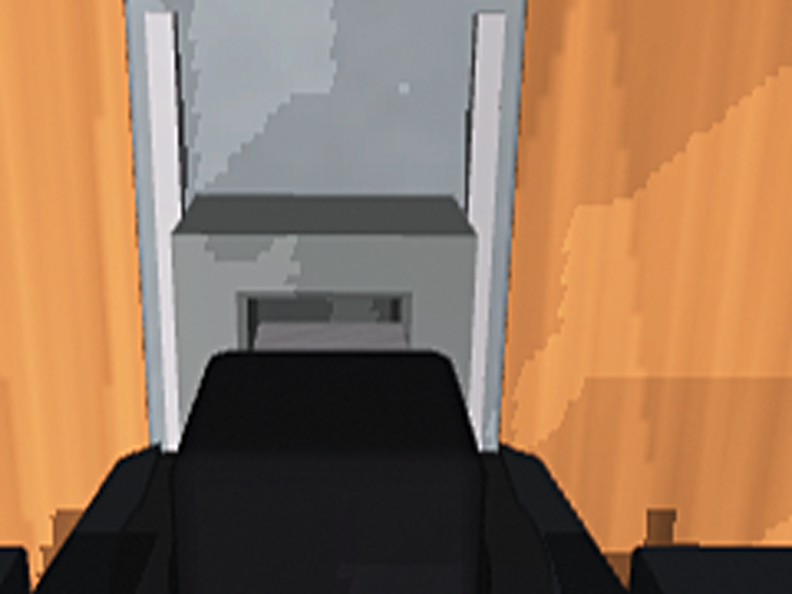

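The crop (3.3×, offset 180,120) shows the hole's rim far edge at v=292, u 238–411. The tang's bottom edge is at v≈323, u 256–409, so it sits right of centre.

Run:
```python
from h import *
import pickle
f=pickle.load(open('w3.pkl','rb'))
def P(n,u,v,z): print(n,px2w(f,180+u/3.3,120+v/3.3,z).round(1)[:2])
P('hole',238,292,53.5);P('hole',411,292,53.5);P('inner',248,297,50.5);P('inner',402,297,50.5);P('block',173,234,53.5);P('block',477,234,53.5)
P('tang',256,323,60.7);P('tang',409,323,60.7);P('headbot',212,352,88.7);P('headbot',448,352,88.7)
```

```text
hole [581.3 113.7]
hole [615.7 113.7]
inner [583.  111.7]
inner [614.2 111.7]
block [568.9 125.5]
block [628.3 125.6]
tang [585.3 109.6]
tang [614.8 109.6]
headbot [579.9 114.2]
headbot [618.9 114.2]
```

Emit:
move_arm(plan="0.5 -1.4 0 0 0;0 0 4 0 0;0 0 4 0 0;0 0 4 0 0;0 0 4 0 0;0 0 4 0 0;0 0 0 0 0;0 0 0 0 0")

```text
time: 8.68
ee_pos: [598.7, 91.3, 74.2]
tool_rot: [-2.22, -2.222, 0.001]
force: [-0.5, 0.2, -1.8]
finger_gap: 39.4
finger_force: 30.0
```

In. I'll press it home, adding a little past the seat.

Emit:
move_arm(plan="0 0 4 0 0;0 0 4 0 0;0 0 3 0 0;0 0 2 0 0;0 0 2 0 0;0 0 1 0 0;0 0 0 0 0;0 0 0 0 0")

```text
time: 9.35
ee_pos: [598.9, 91.3, 58.7]
tool_rot: [-2.221, -2.222, -0.0]
force: [0.1, -0.7, -1.6]
finger_gap: 40.1
finger_force: 30.0
```

Emit:
move_arm(plan="0 0 1.5 0 0;0 0 1 0 0;0 0 1 0 0;0 0 0 0 0;0 0 0 0 0")

```text
time: 9.77
ee_pos: [599.4, 91.3, 57.5]
tool_rot: [2.22, 2.222, 0.0]
force: [-6.4, 0.3, 14.9]
finger_gap: 39.7
finger_force: 29.9
```

Emit:
move_arm(plan="0 0 -1 0 0;5 0 0 0 0;6 0 0 0 0;6 0 0 0 0;6 0 0 0 0;6 0 0 0 0;4 0 0 0 0;1 0 0 0 0;0 0 0 0 0")

```text
time: 10.52
ee_pos: [599.7, 125.6, 57.6]
tool_rot: [2.219, 2.222, 0.002]
force: [-2.1, 0.1, 7.6]
finger_gap: 40.2
finger_force: 29.9
```

Emit:
move_arm(plan="1.5 0 0 0 0;1.5 0 0 0 0;1 0 0 0 0;0 0 0 0 0")

```text
time: 10.85
ee_pos: [599.7, 127.4, 57.7]
tool_rot: [2.218, 2.22, -0.003]
force: [-3.7, -9.1, 9.7]
finger_gap: 39.7
finger_force: 29.9
```

Emit:
move_arm(plan="-1.5 0 0 0 0;0 0 0 0 1;0 0 0 0 1;0 0 0 0 1;0 0 0 0 1;0 0 0 0 1;0 0 -15 0 1;0 0 -25 0 1;0 0 -25 0 1;0 0 -25 0 1;0 0 -25 0 1;0 0 -25 0 1;0 -30 0 0 1;0 -30 0 0 1;0 -30 0 0 1;0 -30 0 0 1;0 0 0 0 1")

```text
time: 12.27
ee_pos: [473.5, 128.4, 194.9]
tool_rot: [-2.217, -2.221, 0.006]
force: [0.2, 0.7, -0.2]
finger_gap: 87.8
finger_force: 0.0
```

```bash
cat >> h.py <<'E'
def tins(f,names=None):
    """light grey-white blobs on wood in the top picture -> px centroid, area, minAreaRect"""
    hsv=cv2.cvtColor(f['img'],cv2.COLOR_RGB2HSV); m=((hsv[...,1]<60)&(hsv[...,2]>150)).astype(np.uint8)
    m[:205]=0; m[:,:100]=0; m[:,445:]=0
    n,l,s,c=cv2.connectedComponentsWithStats(m); out=[]
    for i in range(1,n):
        if s[i,4]>150:
            cn=cv2.findContours((l==i).astype(np.uint8),0,2)[0][0]; out.append((c[i],s[i,4],cv2.minAreaRect(cn)))
    return out
E
python3 - <<'E'
from h import *
import pickle
t=grab('top')
for c,a,r in tins(t): print(c.round(1),a,np.round(r[1],1),round(r[2],1),px2w(t,*c,30).round(1)[:2])
f=grab('wrist'); save(f,'w4'); pickle.dump(f,open('w4.pkl','wb')); go((370,-260,200)); print(f['o']['time'])
E
```

```text
[408.6 224.4] 2109 [44. 57.] 90.0 [ 478.6 -353.4]
[376.3 264.4] 401 [22.3 21.2] 51.3 [ 371.4 -262.9]
[235.8 302.8] 389 [29.4 16.1] 74.7 [271.7 107.3]
at [478.5 128.  196.5] yaw 0.1 shift [-387.8 -108.9   -3.6] turn None
12.3167
```

View pics/w4.png

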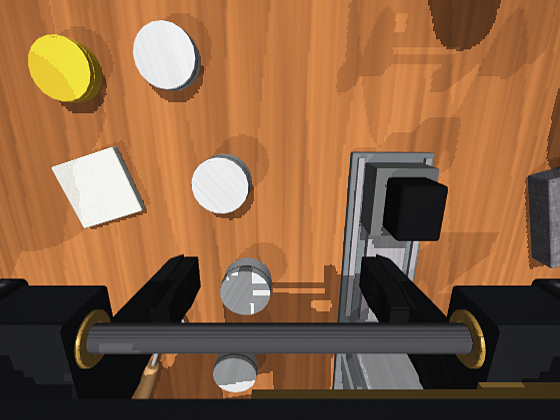

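The handle's head at (415,208) sits on the block, drawn back. On to the square tin, gripping at yaw 41° so the fingers stay clear of the bowl.

Emit:
move_arm(plan="-27.8 -7.8 0 0 1;-27.8 -7.8 0 0 1;-27.8 -7.8 0 0 1;-27.8 -7.8 0 0 1;-27.8 -7.8 0 0 1;-27.8 -7.8 0 0 1;-27.8 -7.8 0 0 1;-27.8 -7.8 0 0 1;-27.8 -7.8 0 0 1;-27.8 -7.8 0 0 1;-27.8 -7.8 0 0 1;-27.8 -7.8 0 0 1;-27.8 -7.8 0 0 1;-27.8 -7.8 0 0 1;0 0 0 -7 1;0 0 0 -7 1;0 0 0 -7 1;0 0 0 -7 1;0 0 0 -7 1;0 0 0 -6 1")

```text
time: 14.03
ee_pos: [370.8, -262.9, 196.5]
tool_rot: [1.294, 2.862, -0.001]
force: [0.1, 0.8, 0.5]
finger_gap: 88.4
finger_force: 0.0
```

```bash
cat >> h.py <<'E'
def wtins(f,zt,lo=165,smax=50,amin=300):
    hsv=cv2.cvtColor(f['img'],cv2.COLOR_RGB2HSV); m=((hsv[...,1]<smax)&(hsv[...,2]>lo)).astype(np.uint8)
    m[255:]=0
    n,l,s,c=cv2.connectedComponentsWithStats(m)
    for i in range(1,n):
        if s[i,4]>amin:
            cn=cv2.findContours((l==i).astype(np.uint8),0,1)[0][0].reshape(-1,2)
            w=np.array([px2w(f,u,v,zt)[:2] for u,v in cn],np.float32); r=cv2.minAreaRect(w)
            print('blob px',c[i].round(),s[i,4],'world ctr',np.round(r[0],1),'size',np.round(r[1],1),'ang',round(r[2],1))
E
python3 - <<'E'
from h import *
import pickle
f=grab('wrist'); save(f,'w5'); pickle.dump(f,open('w5.pkl','wb')); wtins(f,30)
t=grab('top')
for c,a,r in tins(t): print(c.round(1),a,np.round(r[1],1),round(r[2],1),px2w(t,*c,30).round(1)[:2])
go((370.5,-262,2),41); print(f['o']['time'])
E
```

```text
blob px [368.  19.] 386 world ctr [319.9 -83.1] size [88.1 22.6] ang 49.5
blob px [391.   8.] 550 world ctr [330.7 -68.7] size [32.9 14.6] ang 41.4
blob px [532.  26.] 2773 world ctr [438.8   6.6] size [54.5 44.7] ang 41.4
blob px [399. 123.] 2720 world ctr [ 410.5 -129.2] size [56.8 57.2] ang 27.9
blob px [283. 192.] 2586 world ctr [ 370.5 -258.6] size [55.1 55.5] ang 38.0
[272.7 240.9] 418 [22. 22.] 90.0 [435.2  10.8]
[224.2 249.1] 419 [22. 22.] 90.0 [413.5 140.4]
[324.1 249.1] 425 [22. 22.] 90.0 [ 412.6 -126. ]
[377.5 261.5] 299 [22.7 13.8] 50.2 [ 378.9 -266.3]
[178.  267.9] 414 [21.2 22.6] 45.0 [363.5 262.3]
[297.4 281.8] 164 [15.7 14.8] 63.4 [326.  -54.1]
[228.9 302.8] 791 [29.4 29.9] 72.9 [271.7 125.5]
at [ 370.7 -262.7  196.5] yaw 41.1 shift [  0.9   0.3 194.5] turn 0.1
14.0333
```

Emit:
move_arm(plan="3.2 2.5 20 3 1;0 0 30 0 1;0 0 30 0 1;0 0 30 0 1;0 0 30 0 1;0 0 30 0 1;0 0 13 0 1;0 0 10 0 1;0 0 0 0 1;0 0 0 0 0;0 0 0 0 0;0 0 0 0 0;0 0 0 0 0;0 0 0 0 0;0 0 0 0 0;0 0 0 0 0;0 0 0 0 0")

```text
time: 15.55
ee_pos: [370.1, -257.9, 3.9]
tool_rot: [1.376, 2.823, -0.001]
force: [0.1, 0.1, 6.4]
finger_gap: 55.9
finger_force: 30.0
```

Emit:
move_arm(plan="0 0 -20 0 0;0 0 -35 0 0;0 0 -35 0 0;0 0 -35 0 0;0 0 -35 0 0;0 0 -35 0 0;0 0 -15 0 0;-4 25.9 0 0 0;-4 25.9 0 0 0;-4 25.9 0 0 0;-4 25.9 0 0 0;-4 25.9 0 0 0;-4 25.9 0 0 0;-4 25.9 0 0 0;-4 25.9 0 0 0;-4 25.9 0 0 0;-4 25.9 0 0 0;0 0 0 0 0")

```text
time: 17.05
ee_pos: [600.9, -127.0, 212.6]
tool_rot: [1.373, 2.825, 0.002]
force: [-0.8, -0.2, -1.3]
finger_gap: 55.8
finger_force: 30.0
```

Emit:
move_arm(plan="0 0 0 6.4 0;0 0 0 6.4 0;0 0 0 6.4 0;0 0 0 6.4 0;0 0 0 6.4 0;0 0 0 6.2 0;0 0 0 0 0;0 0 0 0 0")

```text
time: 17.72
ee_pos: [597.8, -129.6, 212.9]
tool_rot: [-2.221, -2.221, 0.001]
force: [-0.2, 0.2, -1.4]
finger_gap: 56.0
finger_force: 30.0
```

Run:
```python
from h import *
import pickle
f=grab('wrist'); save(f,'w6',s=1.4); pickle.dump(f,open('w6.pkl','wb')); go((598.5,-80,210),0); print(f['o']['time'],f['o']['finger_gap'])
```

```text
at [ 597.9 -129.5  213. ] yaw 0.0 shift [49.5  0.6  3. ] turn 0.0
17.7167 56.001242442476055
```

View pics/w6.png

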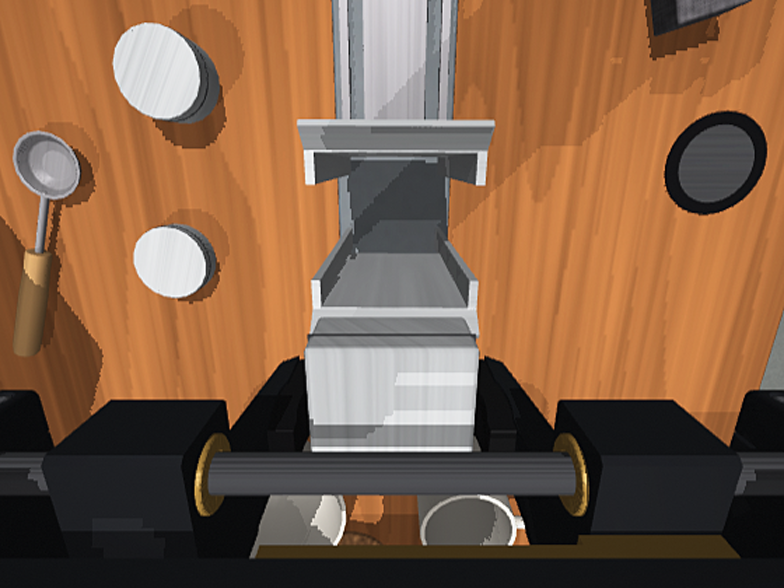

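The wrist picture shows the square tin held level at (390,395). The shaft mouth's +y wall corners are at (304,150) and (489,150), and its −y wall corners at (312,308) and (478,308).

Run:
```python
from h import *
import pickle
f=pickle.load(open('w6.pkl','rb'))
def P(n,u,v,z): print(n,px2w(f,u/1.4,v/1.4,z).round(1)[:2])
for c in [(304,150),(489,150),(312,308),(478,308)]: P('wall',*c,175)
for c in [(297,121),(495,121)]: P('lip',*c,185)
P('lip-',310,333,185);P('lip-',478,333,185)
for c in [(307,347),(476,347)]: P('tin top',*c,213-3.5+30)
```

```text
wall [559.8 -44. ]
wall [636.3 -44. ]
wall [ 559.1 -113.2]
wall [ 636.2 -113.2]
lip [559.7 -33.8]
lip [635.6 -33.8]
lip- [ 559.5 -121.6]
lip- [ 634.8 -121.5]
tin top [ 569.6 -103.4]
tin top [ 622.2 -103.4]
```

Emit:
move_arm(plan="17.3 0.5 0 0 0;17.3 0.5 0 0 0;17.3 0 0 0 0;0 0 0 0 0;0 0 20 0 0;0 0 15 0 0;0 0 15 0 0;0 0 15 0 0;0 0 15 0 0;0 0 5 0 0;0 0 0 0 0;0 0 0 0 0")

```text
time: 18.77
ee_pos: [599.6, -77.9, 128.5]
tool_rot: [2.224, 2.219, -0.0]
force: [0.9, 0.6, -0.4]
finger_gap: 55.8
finger_force: 30.0
```

No contact. Release, rise, and look down the shaft.

Emit:
move_arm(plan="0 0 0 0 1;0 0 0 0 1;0 0 0 0 1;0 0 0 0 1;0 0 0 0 1;0 0 -20 0 1;0 0 -30 0 1;0 0 -30 0 1;-20 0 0 0 1;-30 0 0 0 1;0 0 0 0 1")

```text
time: 19.68
ee_pos: [599.9, -131.6, 209.5]
tool_rot: [2.224, 2.213, -0.001]
force: [-0.8, 0.1, 0.3]
finger_gap: 88.2
finger_force: 0.0
```

Run:
```python
from h import *
import pickle
f=grab('wrist'); save(f,'w7',crop=(180,60,390,260),s=2.8); pickle.dump(f,open('w7.pkl','wb'));
wtins(f,36);
t=grab('top')
for c,a,r in tins(t): print(c.round(1),a,px2w(t,*c,36).round(1)[:2])
go((411,137,200),0); print(f['o']['time'])
```

```text
blob px [277.  44.] 5141 world ctr [596.9  13.3] size [ 70.3 141.4] ang 89.8
blob px [105.  47.] 3406 world ctr [434.1  10.2] size [58.3 58.1] ang 84.4
blob px [ 25. 128.] 327 world ctr [329.7 -66.3] size [86.6 46.3] ang 48.7
blob px [277. 111.] 592 world ctr [597.1 -51.4] size [ 24.1 134.3] ang 89.7
blob px [ 33. 121.] 531 world ctr [349.3 -55.9] size [28.6 25. ] ang 43.8
blob px [116. 186.] 2073 world ctr [ 421.3 -124. ] size [55.6 55.8] ang 89.7
blob px [278. 227.] 2881 world ctr [ 596.9 -162.2] size [ 49.1 140.8] ang 89.7
[397.  219.8] 1036 [ 490.1 -321.7]
[223.2 248.6] 377 [413.9 142.4]
[329.3 250.6] 198 [ 407.7 -139.3]
[178.  267.9] 423 [363.  261.1]
at [ 599.2 -128.3  208.2] yaw -0.3 shift [ 264.4 -189.5    8.3] turn -0.3
19.6833
```

View pics/w7.png

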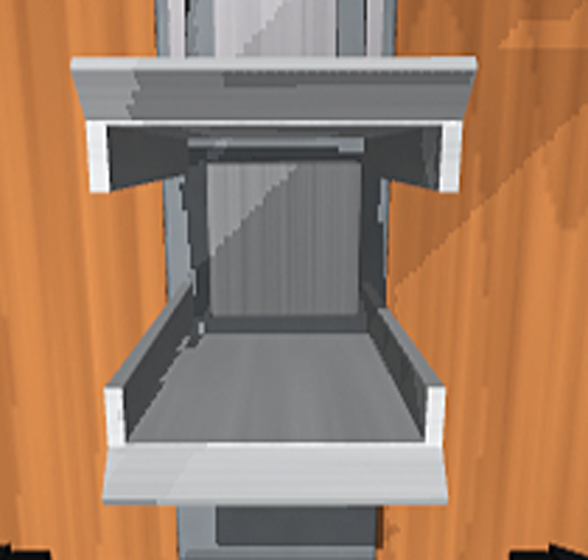

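The square tin lies flat and square at the bottom of the shaft. Next the nearer deep tin at about (434,10).

Emit:
move_arm(plan="17.3 -20.6 0 0 1;17.3 -20.6 0 0 1;17.3 -20.6 0 0 1;17.3 -20.6 0 0 1;17.3 -20.6 0 0 1;17.3 -20.6 0 0 1;17.3 -20.6 0 0 1;17.3 -20.6 0 0 1;0 0 0 0 1;0 0 0 0 1")

```text
time: 20.62
ee_pos: [434.3, 12.7, 208.2]
tool_rot: [2.222, 2.221, 0.001]
force: [0.4, -0.0, 0.1]
finger_gap: 88.3
finger_force: 0.0
```

Run:
```python
from h import *
f=grab('wrist'); save(f,'w8');wtins(f,36)
go((434,10,3),0); print(f['o']['time'])
```

```text
blob px [123.  77.] 5598 world ctr [280.3 127.2] size [69.8 69.7] ang 17.2
blob px [258.  65.] 3255 world ctr [411.9 139.4] size [58.  58.3] ang 0.0
blob px [397. 144.] 779 world ctr [555.4  55.8] size [164.7   5.2] ang 89.8
blob px [425. 174.] 2192 world ctr [591.8  28.7] size [93.8 41.5] ang 89.8
blob px [255. 215.] 2066 world ctr [405.7 -13.5] size [57.9 57.5] ang 90.0
blob px [195. 240.] 379 world ctr [336.8 -42.6] size [28.4 25.1] ang 76.5
at [435.2  12.  208.5] yaw -0.1 shift [ -1.9  -1.4 205.5] turn -0.1
20.6167
```

The nearer deep tin has been knocked to about (406,−13). I'll move over it and check again.

Emit:
move_arm(plan="-13 -15 20 0 1;-12.5 -14.5 20 0 1;0 0 20 0 1;0 0 0 0 1;0 0 0 0 1")

```text
time: 21.08
ee_pos: [405.4, -14.4, 147.9]
tool_rot: [-2.225, -2.216, 0.001]
force: [-0.5, 0.2, 0.4]
finger_gap: 88.3
finger_force: 0.0
```

Run:
```python
from h import *
f=grab('wrist'); save(f,'w9',crop=(150,100,410,290),s=2);wtins(f,36)
go((405.7,-13.5,3),0); print(f['o']['time'])
```

```text
blob px [116.  41.] 7846 world ctr [280.3 124.2] size [68.6 68.4] ang 17.2
blob px [290.  24.] 3751 world ctr [411.8 128.5] size [37.6 58.2] ang 89.8
blob px [542. 118.] 425 world ctr [619.5  62.3] size [54.8  5.2] ang 89.8
blob px [452. 164.] 686 world ctr [551.9  23.2] size [99.   5.2] ang 89.8
blob px [491. 158.] 2763 world ctr [586.7  21.8] size [83.  36.3] ang 89.7
blob px [282. 208.] 3229 world ctr [405.8 -13.4] size [58.4 58. ] ang 89.8
blob px [206. 239.] 573 world ctr [333.3 -42.9] size [27.  26.5] ang 39.4
at [406.3 -14.5 148.8] yaw -0.2 shift [  1.   -0.6 145.8] turn -0.2
21.0833
```

View pics/w9.png

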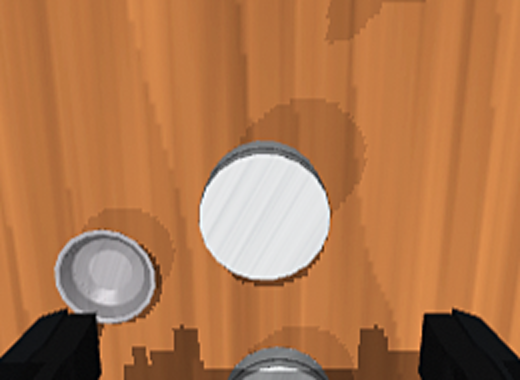

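The tin is at crop (265,217). Another tin's edge shows at crop (280,350), so I'll check where that one is.

Run:
```python
from h import *
f=grab('wrist'); print(px2w(f,290,274,22),px2w(f,290,274,0),px2w(f,290,290,22))
im=cv2.imread('pics/w9.png')
t=grab('top'); save(t,'t9',crop=(200,200,420,290),s=3.5)
for c,a,r in tins(t): print(c.round(1),a,px2w(t,*c,22).round(1)[:2])
```

```text
[415.22681264 -88.06424498  22.        ] [ 416.09745595 -100.52332408    0.        ] [ 415.37928351 -106.91865874   22.        ]
[410.  223.2] 1919 [ 483.3 -359.5]
[222.7 248.6] 353 [416.  145.2]
[177.9 267.9] 416 [364.4 264.2]
```

It's just the shallow tin at (414,−128). Gripping the deep tin.

Emit:
move_arm(plan="1 0 30 0 1;0 0 30 0 1;0 0 30 0 1;0 0 30 0 1;0 0 16 0 1;0 0 9 0 1;0 0 0 0 1;0 0 0 0 0;0 0 0 0 0;0 0 0 0 0;0 0 0 0 0;0 0 0 0 0;0 0 0 0 0;0 0 0 0 0;0 0 -20 0 0;0 0 -30 0 0;0 0 -40 0 0;0 0 -40 0 0;0 0 -40 0 0;0 0 -40 0 0")

```text
time: 22.9
ee_pos: [404.5, -12.8, 215.1]
tool_rot: [-2.225, -2.218, 0.0]
force: [0.7, -0.9, -1.2]
finger_gap: 59.2
finger_force: 30.0
```

Run:
```python
from h import *
go((599.2,-78,213),0); o=arm.get_obs(); print(o['time'],o['finger_gap'])
```

```text
at [404.5 -12.8 215.1] yaw -0.2 shift [-64.7 194.9   2.1] turn -0.2
22.9 59.18643204878082
```

Emit:
move_arm(plan="-6.5 19.5 0 -0.2 0;-6.5 19.5 0 0 0;-6.5 19.5 0 0 0;-6.5 19.5 0 0 0;-6.5 19.5 0 0 0;-6.5 19.5 0 0 0;-6.5 19.5 0 0 0;-6.5 19.5 0 0 0;-6.5 19.5 0 0 0;-6.5 19.3 0 0 0;0 0 0 0 0;0 0 0 0 0;0 0 0 0 0;0 0 14 0 0;0 0 12 0 0")

```text
time: 24.15
ee_pos: [599.7, -77.7, 187.4]
tool_rot: [2.22, 2.222, 0.001]
force: [0.5, -0.5, -2.7]
finger_gap: 58.9
finger_force: 30.0
```

Emit:
move_arm(plan="0 -0.6 15 0 0;0 0 15 0 0;0 0 15 0 0;0 0 10 0 0;0 0 5 0 0;0 0 0 0 0;0 0 0 0 0;0 0 0 0 1;0 0 0 0 1;0 0 0 0 1;0 0 0 0 1;0 0 0 0 1")

```text
time: 25.15
ee_pos: [599.9, -78.1, 127.8]
tool_rot: [2.22, 2.222, 0.001]
force: [0.5, 0.3, 0.3]
finger_gap: 87.8
finger_force: 0.0
```

Emit:
move_arm(plan="0 0 -20 0 1;0 0 -30 0 1;0 0 -30 0 1;19.7 -17.1 0 0 1;19.7 -17.1 0 0 1;19.7 -17.1 0 0 1;19.7 -17.1 0 0 1;19.7 -17.1 0 0 1;19.7 -17.1 0 0 1;19.7 -17.1 0 0 1;19.7 -17.1 0 0 1;19.7 -17.1 0 0 1;19.7 -17.1 0 0 1;19.7 -17.1 0 0 1;0 0 20 0 1;0 0 20 0 1;0 0 0 0 1;0 0 0 0 1")

```text
time: 26.65
ee_pos: [410.7, 138.6, 166.9]
tool_rot: [-2.22, -2.221, 0.002]
force: [0.3, -0.1, 0.4]
finger_gap: 88.0
finger_force: 0.0
```

Run:
```python
from h import *
f=grab('wrist'); save(f,'w10');wtins(f,36)
go((411.9,139,3),0); print(f['o']['time'])
```

```text
blob px [228.  61.] 3918 world ctr [365.6 261.7] size [55.3 55.7] ang 0.1
blob px [146. 203.] 4956 world ctr [279.9 137.5] size [69.1 69.3] ang 17.2
blob px [283. 202.] 2847 world ctr [412.3 139.2] size [59.  57.9] ang 88.5
blob px [428. 213.] 433 world ctr [553.3 127.4] size [83.   5.3] ang 89.9
at [411.6 138.5 167.8] yaw 0.0 shift [  0.5   0.3 164.8] turn 0.0
26.65
```

Emit:
move_arm(plan="0.5 0.5 30 0 1;0 0 30 0 1;0 0 30 0 1;0 0 30 0 1;0 0 22 0 1;0 0 14 0 1;0 0 8 0 1;0 0 0 0 1;0 0 0 0 0;0 0 0 0 0;0 0 0 0 0;0 0 0 0 0;0 0 0 0 0;0 0 0 0 0;0 0 0 0 0;0 0 -20 0 0;0 0 -30 0 0;0 0 -40 0 0;0 0 -40 0 0;0 0 -40 0 0")

```text
time: 28.37
ee_pos: [410.8, 139.1, 174.7]
tool_rot: [-2.22, -2.222, 0.001]
force: [1.0, 0.5, -1.9]
finger_gap: 59.7
finger_force: 30.0
```

Run:
```python
from h import *
go((599.3,-78,213),0); o=arm.get_obs(); print(o['time'],o['finger_gap'])
```

```text
at [410.8 139.1 174.7] yaw 0.0 shift [-217.3  188.3  -38.6] turn 0.0
28.3667 59.69464519711789
```

Emit:
move_arm(plan="0 0 -20 0 0;0 0 -20 0 0;-19.7 17.1 0 0 0;-19.7 17.1 0 0 0;-19.7 17.1 0 0 0;-19.7 17.1 0 0 0;-19.7 17.1 0 0 0;-19.7 17.1 0 0 0;-19.7 17.1 0 0 0;-19.7 17.1 0 0 0;-19.7 17.1 0 0 0;-19.7 17.1 0 0 0;-19.7 17.1 0 0 0;0 0 0 0 0;0 0 0 0 0;0 0 0 0 0;0 0 14 0 0;0 0 12 0 0;0 0 0 0 0")

```text
time: 29.95
ee_pos: [597.7, -75.9, 184.1]
tool_rot: [-2.216, -2.22, 0.004]
force: [-0.4, 0.4, -2.3]
finger_gap: 59.2
finger_force: 30.0
```

Emit:
move_arm(plan="-1.5 0.7 15 0 0;0 0 15 0 0;0 0 12 0 0;0 0 10 0 0;0 0 5 0 0;0 0 0 0 0;0 0 0 0 0;0 0 0 0 1;0 0 0 0 1;0 0 0 0 1;0 0 0 0 1;0 0 0 0 1;0 0 -20 0 1;0 0 -30 0 1;0 0 -30 0 1;-25 0 0 0 1;-25 0 0 0 1;0 0 0 0 1;0 0 0 0 1")

```text
time: 31.53
ee_pos: [600.8, -130.0, 210.4]
tool_rot: [2.223, 2.22, 0.0]
force: [0.5, 0.2, -0.4]
finger_gap: 88.0
finger_force: 0.0
```

Run:
```python
from h import *
f=grab('wrist'); save(f,'w11',crop=(180,60,390,260),s=2.8); wtins(f,22)
go((414,-128,200),0); print(f['o']['time'],f['o']['force'])
```

```text
blob px [277.  45.] 5148 world ctr [596.3  16.7] size [ 77.5 147.6] ang 89.9
blob px [273. 114.] 526 world ctr [596.3 -52.2] size [ 25.4 139.9] ang 89.9
blob px [ 33. 122.] 400 world ctr [336.4 -54.3] size [28.6 22.9] ang 54.3
blob px [282. 169.] 2155 world ctr [ 602.1 -109.7] size [40.7 80. ] ang 89.9
blob px [117. 187.] 2052 world ctr [ 413.2 -127.5] size [58.8 57.5] ang 81.8
blob px [277. 229.] 2860 world ctr [ 595.9 -168.2] size [ 51.4 146.4] ang 89.4
at [ 600.6 -129.1  210. ] yaw -0.0 shift [   1.  -186.6   10.1] turn -0.0
31.5333 [ 0.52535236  0.21923125 -0.43126699]
```

View pics/w11.png

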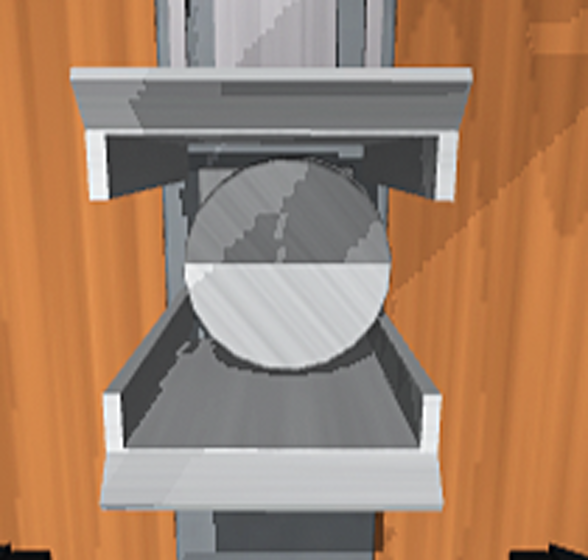

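The crop shows the deep tin lying flat near the top of the shaft (about z 115, as expected). Next the near shallow tin.

Emit:
move_arm(plan="0 -20.8 0 0 1;0 -20.8 0 0 1;0 -20.8 0 0 1;0 -20.8 0 0 1;0 -20.8 0 0 1;0 -20.8 0 0 1;0 -20.8 0 0 1;0 -20.8 0 0 1;0 -20.8 0 0 1;0 0 0 0 1;0 0 20 0 1;0 0 20 0 1;0 0 20 0 1;0 0 0 0 1;0 0 0 0 1")

```text
time: 32.83
ee_pos: [413.3, -128.1, 149.6]
tool_rot: [-2.218, -2.221, 0.0]
force: [-0.3, -0.8, 0.7]
finger_gap: 87.9
finger_force: 0.0
```

Run:
```python
from h import *
f=grab('wrist'); save(f,'w12');wtins(f,22)
go((413,-127.5,2),0); print(f['o']['time'])
```

```text
blob px [179. 135.] 569 world ctr [326.7 -72.3] size [91.7 48.2] ang 87.8
blob px [188. 124.] 884 world ctr [332.4 -53.3] size [33.  27.2] ang 57.7
blob px [551. 188.] 672 world ctr [ 665.5 -114.5] size [15.3 47.9] ang 16.2
blob px [281. 203.] 2917 world ctr [ 413.2 -127.3] size [58.2 58.4] ang 0.1
at [ 414.1 -128.7  150.6] yaw 0.1 shift [  1.2  -1.1 148.6] turn 0.1
32.8333
```

Emit:
move_arm(plan="1 -0.6 30 0 1;0 0 30 0 1;0 0 30 0 1;0 0 30 0 1;0 0 18 0 1;0 0 9 0 1;0 0 1 0 1;0 0 0 0 1;0 0 0 0 0;0 0 0 0 0;0 0 0 0 0;0 0 0 0 0;0 0 0 0 0;0 0 0 0 0;0 0 0 0 0;0 0 -20 0 0;0 0 -40 0 0;0 0 -40 0 0;0 0 -40 0 0;0 0 -40 0 0")

```text
time: 34.55
ee_pos: [412.3, -127.6, 183.9]
tool_rot: [-2.22, -2.222, 0.0]
force: [1.6, 0.2, -0.8]
finger_gap: 59.4
finger_force: 30.0
```

Emit:
move_arm(plan="0 0 -30 0 0;0 20 0 0 0;0 20 0 0 0;5.4 20 0 0 0;5.4 20 0 0 0;5.4 20 0 0 0;5.4 20 0 0 0;5.4 20 0 0 0;5.4 20 0 0 0;5.4 20 0 0 0;5.4 6 0 0 0;5.4 0 0 0 0;0 0 0 0 0;0 0 0 0 0;0 0 0 0 0")

```text
time: 35.8
ee_pos: [598.1, -79.5, 212.2]
tool_rot: [-2.221, -2.222, 0.001]
force: [-0.1, 0.4, -1.4]
finger_gap: 59.6
finger_force: 30.0
```

Run:
```python
from h import *
go((599.2,-78,190),0); o=arm.get_obs(); print(o['time'],o['finger_gap'])
```

```text
at [598.1 -79.5 212.2] yaw 0.0 shift [ 1.5  1.1 22.2] turn 0.0
35.8 59.620732478079454
```

Emit:
move_arm(plan="1 0.7 20 0 0;0 0 15 0 0;0 0 15 0 0;0 0 15 0 0;0 0 12 0 0;0 0 5 0 0;0 0 2 0 0;0 0 0 0 0;0 0 0 0 0;0 0 0 0 1;0 0 0 0 1;0 0 0 0 1;0 0 0 0 1;0 0 0 0 1")

```text
time: 36.97
ee_pos: [599.9, -78.4, 128.5]
tool_rot: [2.22, 2.222, 0.0]
force: [0.6, 0.4, -0.4]
finger_gap: 87.7
finger_force: 0.0
```

Emit:
move_arm(plan="0 0 -20 0 1;0 0 -30 0 1;0 0 -30 0 1;24.3 -16.8 0 0 1;24.3 -16.8 0 0 1;24.3 -16.8 0 0 1;24.3 -16.8 0 0 1;24.3 -16.8 0 0 1;24.3 -16.8 0 0 1;24.3 -16.8 0 0 1;24.3 -16.8 0 0 1;24.3 -16.8 0 0 1;24.3 -16.8 0 0 1;24.3 -16.8 0 0 1;24.3 -16.8 0 0 1;24.3 -16.8 0 0 1;24.3 -16.8 0 0 1;0 0 20 0 1;0 0 20 0 1;0 0 0 0 1")

```text
time: 38.63
ee_pos: [361.7, 261.4, 165.2]
tool_rot: [-2.217, -2.222, 0.008]
force: [-1.1, -1.3, -0.9]
finger_gap: 87.6
finger_force: 0.0
```

Run:
```python
from h import *
f=grab('wrist'); save(f,'w13');wtins(f,22)
go((364,262,2),0); print(f['o']['time'])
hsv=cv2.cvtColor(f['img'],cv2.COLOR_RGB2HSV); m=((abs(hsv[...,0].astype(int)-30)<5)&(hsv[...,1]>150)).astype(np.uint8)
n,l,s,c=cv2.connectedComponentsWithStats(m)
for i in range(1,n):
    if s[i,4]>300: print('yellow',c[i].round(),s[i,4],px2w(f,*c[i],22).round())
```

```text
blob px [283. 197.] 2659 world ctr [363.3 263.8] size [58.2 58.4] ang 45.6
at [362.7 261.4 166.9] yaw 0.1 shift [  0.8   1.9 164.9] turn 0.1
38.6333
yellow [285.  90.] 3554 [364. 364.  22.]
yellow [188. 201.] 1509 [267. 260.  22.]
```

Emit:
move_arm(plan="1.6 3 30 0 1;0 0 30 0 1;0 0 30 0 1;0 0 30 0 1;0 0 22 0 1;0 0 14 0 1;0 0 9 0 1;0 0 0 0 1;0 0 0 0 0;0 0 0 0 0;0 0 0 0 0;0 0 0 0 0;0 0 0 0 0;0 0 0 0 0;0 0 0 0 0;0 0 -20 0 0;0 0 -40 0 0;0 0 -40 0 0;0 0 -40 0 0;0 0 -40 0 0")

```text
time: 40.35
ee_pos: [366.6, 263.1, 185.0]
tool_rot: [-2.221, -2.222, 0.0]
force: [0.5, -0.2, -1.0]
finger_gap: 59.5
finger_force: 30.0
```

Run:
```python
from h import *
go((599.3,-78,213),0); o=arm.get_obs(); print(o['time'],o['finger_gap'])
```

```text
at [366.6 263.1 185. ] yaw 0.0 shift [-341.2  232.4  -28. ] turn 0.0
40.35 59.498582789713176
```

Emit:
move_arm(plan="0 0 -30 0 0;-24.3 16.6 0 0 0;-24.3 16.6 0 0 0;-24.3 16.6 0 0 0;-24.3 16.6 0 0 0;-24.3 16.6 0 0 0;-24.3 16.6 0 0 0;-24.3 16.6 0 0 0;-24.3 16.6 0 0 0;-24.3 16.6 0 0 0;-24.3 16.6 0 0 0;-24.3 16.6 0 0 0;-24.3 16.6 0 0 0;-24.3 16.6 0 0 0;-24.3 16.6 0 0 0;0 0 0 0 0;0 0 0 0 0;0 0 0 0 0;0 0 0 0 0")

```text
time: 41.93
ee_pos: [599.2, -75.7, 213.0]
tool_rot: [-2.219, -2.222, 0.0]
force: [0.8, 0.6, -2.2]
finger_gap: 59.4
finger_force: 30.0
```

Run:
```python
from h import *
go((599.3,-78,213),0); o=arm.get_obs(); print(o['time'],o['finger_gap'])
```

```text
at [599.2 -75.7 213. ] yaw 0.1 shift [-2.3  0.1 -0. ] turn 0.1
41.9333 59.35113838875958
```

Emit:
move_arm(plan="-2.2 0 20 0 0;0 0 15 0 0;0 0 15 0 0;0 0 12 0 0;0 0 7 0 0;0 0 2 0 0;0 0 0 0 0;0 0 0 0 0;0 0 0 0 1;0 0 0 0 1;0 0 0 0 1;0 0 0 0 1;0 0 0 0 1;0 0 -20 0 1;0 0 -30 0 1;0 0 -30 0 1;30 0 0 0 1;30 0 0 0 1;30 0 0 0 1;0 0 0 0 1")

```text
time: 43.6
ee_pos: [599.5, 15.6, 222.6]
tool_rot: [-2.216, -2.225, -0.003]
force: [-0.2, 0.5, -0.4]
finger_gap: 87.9
finger_force: 0.0
```

Run:
```python
from h import *
go((598.7,127,58)); o=arm.get_obs(); print(o['time'],o['force'])
t=grab('top'); save(t,'t14',crop=(200,120,380,260),s=3)
s=grab('side'); save(s,'s14',crop=(260,150,420,310),s=3.5)
print(w2px(s,(598,-78,158)),w2px(s,(598,-78,175)))
```

```text
at [599.5  15.6 222.6] yaw 0.2 shift [111.1  -0.4 164.9] turn None
43.6 [-0.24965094  0.53295509 -0.41421079]
[348.47708123 205.51257472] [349.17380364 200.84444439]
```

View pics/s14.png

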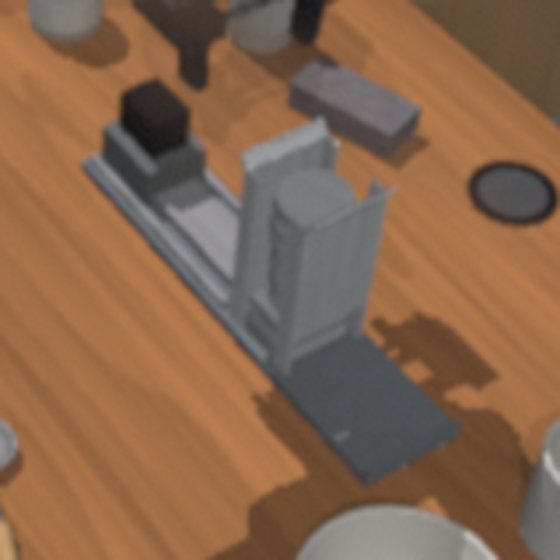

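The side crop shows all the tins stacked level, with the top one at (315,200) just under the rim, and the handle seated on the block. Now I grip the handle and push the slide in.

Emit:
move_arm(plan="28 0 0 0 1;28 -0.5 0 0 1;28 0 0 0 1;27 0 0 0 1;0 0 0 0 1;0 0 30 0 1;0 0 30 0 1;0 0 30 0 1;0 0 30 0 1;0 0 25 0 1;0 0 12 0 1;0 0 5 0 1;0 0 0 0 1;0 0 0 0 0;0 0 0 0 0;0 0 0 0 0;0 0 0 0 0;0 0 0 0 0;0 0 0 0 0;0 0 0 0 0")

```text
time: 45.37
ee_pos: [599.4, 122.1, 60.5]
tool_rot: [2.22, 2.222, 0.0]
force: [0.4, 0.9, -0.3]
finger_gap: 43.6
finger_force: 0.0
```

Emit:
move_arm(plan="0 0 0 0 0;0 0 0 0 0;0 0 0 0 0;0 0 0 0 0;-5 0 0 0 0;-5 0 0 0 0;-8 0 0 0 0;-8 0 0 0 0;-8 0 0 0 0;-8 0 0 0 0;-8 0 0 0 0;0 0 0 0 0")

```text
time: 46.37
ee_pos: [599.2, 71.4, 60.4]
tool_rot: [-2.221, -2.22, -0.001]
force: [-0.9, 4.1, 3.9]
finger_gap: 39.8
finger_force: 30.0
```

Emit:
move_arm(plan="-8 0 0 0 0;-8 0 0 0 0;-8 0 0 0 0;-8 0 0 0 0;-8 0 0 0 0;-7 0 0 0 0;-5 0 0 0 0;-3 0 0 0 0;0 0 0 0 0;0 0 0 0 0")

```text
time: 47.2
ee_pos: [599.0, 16.0, 60.3]
tool_rot: [-2.221, -2.221, 0.002]
force: [-2.3, 0.2, 4.4]
finger_gap: 39.7
finger_force: 30.0
```

Emit:
move_arm(plan="-2 0 0 0 0;-1.5 0 0 0 0;-1 0 0 0 0;0 0 0 0 0;0 0 0 0 0")

```text
time: 47.62
ee_pos: [599.0, 13.9, 60.4]
tool_rot: [-2.219, -2.221, -0.002]
force: [-1.7, 8.5, 6.9]
finger_gap: 39.9
finger_force: 30.0
```

Emit:
move_arm(plan="-1.5 0 0 0 0;-1.5 0 0 0 0;0 0 0 0 0;0 0 0 0 0")

```text
time: 47.95
ee_pos: [599.0, 13.6, 60.5]
tool_rot: [-2.217, -2.219, -0.006]
force: [-2.0, 18.7, 8.4]
finger_gap: 39.7
finger_force: 30.0
```

Hard stop: fully in. Draw it right back.

Emit:
move_arm(plan="4 0 0 0 0;5 0 0 0 0;8 0 0 0 0;8 0 0 0 0;8 0 0 0 0;8 0 0 0 0;8 0 0 0 0;8 0 0 0 0;8 0 0 0 0;8 0 0 0 0;8 0 0 0 0;8 0 0 0 0;8 0 0 0 0;6 0 0 0 0;5 0 0 0 0;3 0 0 0 0;0 0 0 0 0;0 0 0 0 0")

```text
time: 49.45
ee_pos: [599.5, 121.2, 60.4]
tool_rot: [-2.22, -2.222, -0.002]
force: [0.5, 0.8, 3.9]
finger_gap: 39.7
finger_force: 30.0
```

Emit:
move_arm(plan="1.5 0 0 0 0;1.5 0 0 0 0;1.5 0 0 0 0;1 0 0 0 0;0 0 0 0 0;0 0 0 0 0")

```text
time: 49.95
ee_pos: [599.5, 122.4, 60.5]
tool_rot: [2.219, 2.219, -0.006]
force: [-1.6, -15.0, 6.2]
finger_gap: 39.8
finger_force: 30.0
```

Emit:
move_arm(plan="-3.5 0 0 0 0;0 0 0 0 1;0 0 0 0 1;0 0 0 0 1;0 0 0 0 1;0 0 0 0 1;0 0 -30 0 1;0 0 -35 0 1;0 0 -35 0 1;0 0 -35 0 1;0 0 -30 0 1;-30 0 0 0 1;-30 0 0 0 1;-30 0 0 0 1;-30 0 0 0 1;-30 0 0 0 1;-30 0 0 0 1;-30 0 0 0 1;-30 0 0 0 1;-30 0 0 0 1")

```text
time: 51.62
ee_pos: [599.2, -148.6, 225.1]
tool_rot: [-2.22, -2.222, 0.0]
force: [-0.3, -0.2, 0.5]
finger_gap: 88.6
finger_force: 0.0
```

Emit:
move_arm(plan="-25 0 0 0 1;-6 0 0 0 1;0 0 0 0 1;0 0 0 0 1")

```text
time: 51.95
ee_pos: [599.3, -177.8, 224.9]
tool_rot: [-2.22, -2.221, -0.001]
force: [0.6, 0.4, -0.7]
finger_gap: 88.2
finger_force: 0.0
```

Run:
```python
from h import *
f=grab('wrist'); save(f,'w15');
wtins(f,42,lo=120,smax=60)
go((598,-172,15),0); print(f['o']['time'])
```

```text
blob px [280.  12.] 3094 world ctr [597.9 -12.6] size [131.4  37.5] ang 0.1
blob px [272.  85.] 4859 world ctr [593. -67.] size [79.2 78.3] ang 0.1
blob px [31. 77.] 1559 world ctr [346.4 -75.3] size [87.6 46. ] ang 88.7
blob px [276. 167.] 6237 world ctr [ 597.  -157.7] size [112.1 133.3] ang 89.6
blob px [553. 232.] 655 world ctr [ 913.5 -218.4] size [22.1 83.9] ang 16.2
at [ 599.4 -177.2  225. ] yaw 0.1 shift [  5.   -1.3 210. ] turn 0.1
51.95
```

Run:
```python
from h import *
f=grab('wrist'); g=cv2.GaussianBlur(f['img'],(3,3),0).mean(2)
def L(x,y):
    u,v=w2px(f,(x,y,42)); return int(g[int(round(v)),int(round(u))]) if 0<=v<420 else -1
print([int(w2px(f,(598,y,42))[1]) for y in (-120,-170,-220)])
for x in (588,598,608): print('x',x,[(y,L(x,y)) for y in range(-120,-222,-4)])
for y in (-155,-165,-175,-185): print('y',y,[(x,L(x,y)) for x in range(556,644,4)])
```

```text
[139, 184, 226]
x 588 [(-120, 124), (-124, 180), (-128, 193), (-132, 191), (-136, 189), (-140, 188), (-144, 135), (-148, 140), (-152, 140), (-156, 140), (-160, 140), (-164, 140), (-168, 140), (-172, 140), (-176, 140), (-180, 140), (-184, 140), (-188, 141), (-192, 142), (-196, 97), (-200, 79), (-204, 79), (-208, 87), (-212, 122), (-216, 104), (-220, 112)]
x 598 [(-120, 125), (-124, 182), (-128, 193), (-132, 191), (-136, 190), (-140, 189), (-144, 135), (-148, 139), (-152, 139), (-156, 139), (-160, 139), (-164, 139), (-168, 139), (-172, 138), (-176, 139), (-180, 139), (-184, 139), (-188, 140), (-192, 141), (-196, 97), (-200, 78), (-204, 78), (-208, 85), (-212, 122), (-216, 94), (-220, 114)]
x 608 [(-120, 126), (-124, 188), (-128, 194), (-132, 190), (-136, 190), (-140, 189), (-144, 135), (-148, 137), (-152, 138), (-156, 138), (-160, 137), (-164, 138), (-168, 138), (-172, 138), (-176, 138), (-180, 139), (-184, 139), (-188, 140), (-192, 141), (-196, 97), (-200, 79), (-204, 79), (-208, 86), (-212, 123), (-216, 94), (-220, 113)]
y -155 [(556, 115), (560, 141), (564, 141), (568, 74), (572, 14
[... 309 characters left out ...]
588, 141), (592, 137), (596, 139), (600, 135), (604, 139), (608, 138), (612, 143), (616, 140), (620, 142), (624, 123), (628, 63), (632, 64), (636, 63), (640, 102)]
y -175 [(556, 129), (560, 139), (564, 139), (568, 139), (572, 145), (576, 140), (580, 143), (584, 136), (588, 140), (592, 137), (596, 139), (600, 135), (604, 138), (608, 139), (612, 143), (616, 140), (620, 142), (624, 113), (628, 63), (632, 63), (636, 71), (640, 111)]
y -185 [(556, 113), (560, 136), (564, 136), (568, 137), (572, 147), (576, 141), (580, 142), (584, 136), (588, 140), (592, 138), (596, 139), (600, 137), (604, 138), (608, 139), (612, 143), (616, 141), (620, 141), (624, 112), (628, 79), (632, 80), (636, 79), (640, 74)]
```

The tin spans x 570–625 with its far edge at y −195, so its centre is about (597.5,−167), squared up.

Emit:
move_arm(plan="5 -1.4 25 0 1;0 0 35 0 1;0 0 35 0 1;0 0 35 0 1;0 0 35 0 1;0 0 25 0 1;0 0 13 0 1;0 0 6 0 1;0 0 0 0 1;0 0 0 0 0;0 0 0 0 0;0 0 0 0 0;0 0 0 0 0;0 0 0 0 0;0 0 0 0 0;0 0 0 0 0;0 0 0 0 0")

```text
time: 53.47
ee_pos: [598.6, -173.8, 17.2]
tool_rot: [2.22, 2.221, 0.001]
force: [-0.6, -0.4, 5.8]
finger_gap: 55.6
finger_force: 30.0
```

Emit:
move_arm(plan="0 0 -15 0 0;0 0 -20 0 0;-10 0 -25 0 0;-10 0 -35 0 0;0 0 -35 0 0;0 0 -30 0 0;0 0 0 0 0;0 0 0 0 0")

```text
time: 54.13
ee_pos: [599.1, -194.1, 178.3]
tool_rot: [2.218, 2.219, 0.002]
force: [0.2, -0.0, -1.8]
finger_gap: 55.6
finger_force: 30.0
```

Run:
```python
from h import *
o=arm.get_obs(); print(o['time'],o['finger_gap'])
t=grab('top'); save(t,'t16'); s=grab('side'); save(s,'s16')
for f,n,b in ((t,'top',(360,175,460,270)),(s,'side',(320,275,425,380))):
    x0,y0,x1,y1=b
    hsv=cv2.cvtColor(f['img'],cv2.COLOR_RGB2HSV)[y0:y1,x0:x1]; m=((hsv[...,1]<70)&(hsv[...,2]>110)).astype(np.uint8)
    k,l,st,c=cv2.connectedComponentsWithStats(m); i=1+np.argmax(st[1:,4]); 
    cn=cv2.convexHull(cv2.findContours((l==i).astype(np.uint8),0,1)[0][0]).reshape(-1,2)+[x0,y0]
    w=np.array([px2w(f,u,v,65)[:2] for u,v in cn]); print(n,st[i],w.min(0).round(),w.max(0).round(),cv2.minEnclosingCircle(w.astype(np.float32)))
go((480,-348,170),0)
```

```text
54.1333 55.63068756268186
top [  19   18   58   57 2146] [ 407. -417.] [ 556. -268.] ((482.86175537109375, -343.033203125), 75.9234619140625)
side [  23   19   65   58 2635] [ 406. -419.] [ 557. -269.] ((481.1129150390625, -345.5149230957031), 77.59988403320312)
at [ 597.1 -193.   174.6] yaw 0.0 shift [-155.  -117.2    4.7] turn 0.0
```

Emit:
move_arm(plan="-17.3 -12.9 0 0 0;-17.3 -12.9 0 0 0;-17.3 -12.9 0 0 0;-17.3 -12.9 0 0 0;-17.3 -12.9 0 0 0;-17.3 -12.9 0 0 0;-17.3 -12.9 0 0 0;-17.3 -12.9 0 0 0;-17.3 -12.9 0 0 0;0 0 0 0 0;0 0 30 0 0;0 0 30 0 0;0 0 20 0 0;0 0 0 0 0;0 0 0 0 0")

```text
time: 55.48
ee_pos: [480.9, -347.3, 93.7]
tool_rot: [-2.216, -2.218, -0.001]
force: [0.4, -0.2, -1.0]
finger_gap: 56.0
finger_force: 30.0
```

Run:
```python
from h import *
go((481.5,-349,38),0); f=grab('wrist'); save(f,'w17')
# rim far edge (+y) along x=481.5 at z 65
g=f['img']; print([(y,g[tuple(int(round(k)) for k in w2px(f,(481.5,y,65))[::-1])].tolist()) for y in range(-254,-296,-3)])
```

```text
at [ 480.9 -347.3   93.7] yaw 0.1 shift [-1.9  0.8 55.7] turn 0.1
[(-254, [181, 112, 62]), (-257, [180, 113, 62]), (-260, [181, 112, 63]), (-263, [181, 112, 62]), (-266, [180, 113, 63]), (-269, [189, 127, 80]), (-272, [223, 217, 207]), (-275, [104, 100, 95]), (-278, [106, 102, 97]), (-281, [111, 106, 101]), (-284, [113, 110, 103]), (-287, [117, 112, 106]), (-290, [117, 113, 106]), (-293, [208, 202, 193])]
```

Emit:
move_arm(plan="-3 0.7 15 0 0;0 0 15 0 0;0 0 12 0 0;0 0 8 0 0;0 0 5 0 0;0 0 0 0 0;0 0 0 0 0")

```text
time: 56.12
ee_pos: [483.0, -352.4, 41.6]
tool_rot: [2.22, 2.222, 0.0]
force: [0.2, 0.2, -0.1]
finger_gap: 55.6
finger_force: 30.0
```

Emit:
move_arm(plan="1.5 -1 3 0 0;0 0 3 0 0;0 0 0 0 0;0 0 0 0 0")

```text
time: 56.45
ee_pos: [481.7, -350.7, 35.2]
tool_rot: [-2.221, -2.222, 0.0]
force: [-0.3, 0.4, -1.7]
finger_gap: 55.9
finger_force: 30.0
```

Emit:
move_arm(plan="0 0 3 0 0;0 0 3 0 0;0 0 0 0 0;0 0 0 0 0")

```text
time: 56.78
ee_pos: [481.6, -350.6, 28.9]
tool_rot: [-2.22, -2.222, -0.0]
force: [-0.1, -0.1, -0.3]
finger_gap: 55.5
finger_force: 30.0
```

Still free, so the tin's bottom is about 12 mm above its resting height. Partial opening, then rise.

Emit:
move_arm(plan="0 0 2 0 0;0 0 0 0 0;0 0 0 0 0.7;0 0 0 0 0.72;0 0 0 0 0.72;0 0 0 0 0.72;0 0 0 0 0.72;0 0 -10 0 0.72;0 0 -15 0 0.72;0 0 -25 0 0.72;0 0 -30 0 1;0 0 -40 0 1;0 0 -40 0 1;0 0 0 0 1")

```text
time: 57.95
ee_pos: [485.2, -354.2, 197.5]
tool_rot: [2.21, 2.212, -0.001]
force: [1.0, -1.0, 1.4]
finger_gap: 87.0
finger_force: 0.0
```

Run:
```python
from h import *
o=arm.get_obs(); print(o['time'],o['force'])
f=grab('wrist'); save(f,'w18')
wtins(f,42,lo=110,smax=40)
g=f['img'].mean(2)
for x in (470,481,492): print('x',x,[(y,int(g[tuple(int(round(k)) for k in w2px(f,(x,y,42))[::-1])])) for y in range(-296,-392,-4)])
for y in (-335,-345,-355): print('y',y,[(x,int(g[tuple(int(round(k)) for k in w2px(f,(x,y,42))[::-1])])) for x in range(434,530,4)])
```

```text
57.95 [ 1.04351955 -1.0132563   1.41222158]
blob px [375.  45.] 1787 world ctr [ 588.1 -206. ] size [84.3 50.2] ang 0.2
blob px [275. 184.] 18212 world ctr [ 481.1 -345.1] size [152.  160.3] ang 89.8
blob px [460. 185.] 7537 world ctr [ 676.2 -341. ] size [ 94.3 144.3] ang 56.6
x 470 [(-296, 159), (-300, 157), (-304, 188), (-308, 203), (-312, 222), (-316, 199), (-320, 237), (-324, 237), (-328, 237), (-332, 237), (-336, 237), (-340, 237), (-344, 236), (-348, 237), (-352, 236), (-356, 237), (-360, 236), (-364, 235), (-368, 236), (-372, 162), (-376, 108), (-380, 232), (-384, 227), (-388, 224)]
x 481 [(-296, 163), (-300, 173), (-304, 192), (-308, 147), (-312, 236), (-316, 195), (-320, 239), (-324, 239), (-328, 239), (-332, 238), (-336, 239), (-340, 238), (-344, 238), (-348, 238), (-352, 238), (-356, 238), (-360, 238), (-364, 238), (-368, 238), (-372, 163), (-376, 107), (-380, 233), (-384, 230), (-388, 227)]
x 492 [(-296, 188), (-300, 170), (-304, 189), (-308, 203), (-312, 240), (-316, 190), (-320, 232), (-324, 232), (-328, 231), (-332, 230), (-336, 231), (-340, 231), (-344, 231), (-348, 
[... 323 characters left out ...]
 (494, 236), (498, 234), (502, 238), (506, 237), (510, 235), (514, 218), (518, 211), (522, 232), (526, 224)]
y -345 [(434, 194), (438, 204), (442, 212), (446, 218), (450, 225), (454, 235), (458, 236), (462, 238), (466, 228), (470, 236), (474, 234), (478, 235), (482, 233), (486, 233), (490, 238), (494, 236), (498, 233), (502, 238), (506, 238), (510, 230), (514, 225), (518, 219), (522, 234), (526, 229)]
y -355 [(434, 197), (438, 206), (442, 214), (446, 222), (450, 228), (454, 236), (458, 235), (462, 239), (466, 228), (470, 237), (474, 233), (478, 232), (482, 233), (486, 233), (490, 239), (494, 236), (498, 234), (502, 238), (506, 234), (510, 236), (514, 223), (518, 238), (522, 233), (526, 227)]
```

The tin's top face is 54 mm across, level and central in the bowl, and the bowl is unmoved at (481,−345). Handing in.

```bash
python3 -c "
from workcell import arm
print(arm.hand_in())"
```

```text
the job is handed in; nothing more can be done
None
```

The job is handed in at about 58 s: handle plugged in and slide drawn right back, the four round tins stacked in the shaft (deep under shallow), and the square tin delivered and lying flat in the upright bowl; the hand-in gave no verdict.

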